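Level the bench shelf and prove it under load

TASK

This bench shelf is out of level: lay the spirit level lengthways along the middle of the shelf, vial up, let go of it and let its bubble run off to one side. Then turn the black handwheel of the levelling foot until the bubble of the untouched level stands between the two lines. Finally press the level down onto the shelf from above with about 10 N (20 N at most) to prove that the shelf stays true under load, and finish while still pressing; leave everything else where it is.

Things in the scene. Friction and masses are not known exactly. Their poses are not given: they have to be found in the camera images.
- level: loose spirit level, bare aluminium beam 200 mm long, 24 wide, 44 high, black end caps, about 0.34 kg; starts on the bench to the right of the shelf, vial up. Origin: centre of its underside; x along its length, z up. A yellow vial 50 mm long lies in the middle of its top, flush; its two black lines are 17 mm apart, the white bubble is 12 mm long. It may be pressed anywhere on its top.
- bubble (a joint): place of the bubble's centre along the vial, m: 0 = midway between the lines, positive towards the level's own +x; +-16.5 mm at the vial's ends. The bubble runs to the higher end, 1.1 mm for each milliradian of slope along the level, and needs about 2 s to settle after any motion.
- shelf_top (a point): centre of the shelf's upper face, 130 mm above the bench, a bare board 200 mm deep (x) and 360 mm long (y), galvanised edge beams flush with its top. y runs along its length towards the levelling foot, z is square to the board.
- wheel_grip (a point): middle of the black knurled handwheel on the levelling foot's upright spindle, beyond the shelf's left end, 230 mm from the shelf's centre, 162 mm above the bench (fixed; does not turn). A round knob 50 mm across, 148 to 176 mm above the bench, axis upright; turns on the spot over a turn either way, stays where left (friction 0.06 N m). A 50 mm wide lug below has its top 119 mm up.
- shelf: the shelf that tips: board, beams and the two legs of its right end. Origin on the bench midway between those legs, on the tipping line, 165 mm from the shelf's centre; y along the shelf to the levelling foot, z square to the board. Turning the handwheel clockwise seen from above raises the foot's end, anticlockwise lowers it: 6 mm a turn, that is 2.4 mrad of slope or 2.7 mm of bubble a radian.
- parts_bin: bystander: open blue picking bin, 160 x 100 x 75 mm, behind the shelf; origin at the centre of its underside
- tote: bystander: grey open container, 150 x 200 x 90 mm, right rear of the bench; origin at the centre of its underside
- carton: bystander: closed cardboard carton, 110 x 140 x 70 mm, to the left of the handwheel; origin at the centre of its underside
- tape: bystander: cardboard core of a tape roll, a ring lying flat, 90 mm across, 48 mm high, near the robot on the left; origin at the centre of its underside
Not all that is in view belongs to the job. Of the things shaped like the level, the aluminium one is meant.

How it is judged:
By the outcome, as a careful person would: the job done as asked, in the order asked, and still so for the second after the job is handed in, while the arm keeps its last pose, push and grip.
It also fails if it takes over 72 s, if anything falls off the work surface, if the arm or the gripper's body presses on something with over 40 N, if the wrist force passes 120 N, or if a joint passes its speed limit or range.

ROBOT

A 6-joint arm with a two-finger parallel gripper is mounted at the origin on the work surface. World frame = base frame: x ahead of the robot, y to its left, z up, the work surface at z = 0. Lengths are in mm, angles in rad, forces in N, time in s.
With the tool pointing down it reaches from about 350 to 875 mm from the base axis. Payload 4.2 kg.
Tool frame: the origin (TCP) lies at the very end of the fingers, on their centre line; the grasp point (between the pads) lies 19 mm behind it; z points along the fingers, y is the line along which they close (so a half turn about z gives the same grasp; the last joint's range is limited). The gripper opens to 85 mm and grips with 20 to 120 N. Pads are 22 mm wide; open, the fingers measure 114 mm over their backs; the gripper's body (76 mm by 85 mm) begins 54 mm behind the grasp point. The pads swing forward as they close: fully open they stand 13 mm farther back than shut.
Start: joints at [1.574, 0.385, 0.008, 0, -1.194, -0.259], TCP at [158.105, 604.65, 231.312] pointing down, gripper open.
Joint ranges: [-3.14, 3.14], [-1.21, 2.06], [-1.07, 1.41], [-3.16, 2.05], [-2.99, -0.16], [-3.1, 3.1]. Speed limits (rad/s): [2.79, 2.79, 3.14, 3.14, 3.14, 3.14].

INTERFACE

Orientations are given as a unit quaternion [x, y, z, w].
In Python, from bench import read_state, get_image, camera_model, job_done gives the robot as it stands.
- The arm moves only by the shell command python3 -m handwheel 'ROWS'. ROWS is JSON, a list of rows, each a list of 7 numbers: the shift along the tool's x, y, z in m, then the turn, a rotation vector about the tool's x, y, z in rad, then the gripper's target within -1 to 1 (fully open at 1, half-way at 0, shut at -1). In form: [[dx, dy, dz, wx, wy, wz, jaw], ...]. A call has 1 to 10 rows; each row is the pose to reach, as a shift and turn from the pose commanded when the call began, along the tool's axes at that moment; what a row does not reach only later rows make up. A row lasts 1/8 s, in which the tool goes at most 62.5 mm and 10.7 degrees, less where a joint would pass 70% of its speed; a pose out of reach is approached as far as the arm can. A call with a gripper value outside its range is refused whole. The fingers move at their own pace and stop on an object; the grip force is fixed at half the most. Time passes only in rows, so rows that repeat a pose let the fingers close. It gives the time, the measured TCP pose, the force, the opening and the grip force at its end, in the units of the state.
- read_state(): the state, without advancing time (a new reading comes with each control period).
- get_image(name): name is "scene" or "top"; returns (picture, depth): 384x512x3 uint8, blue, green, red; 384x512 float32, mm along the optical axis (not along the pixel's ray), 0 where there is no reading.
- camera_model(name): a dict with "K" (3x3 intrinsics, pixels), "dist" ([k1, k2, p1, p2, k3] as OpenCV has them; the pictures are not rectified), "rvec" (rotation vector, rad) and "tvec" (3), from world to camera coordinates, as OpenCV has them. Camera axes: x right, y down, z forward; pixel columns grow to the right and rows downward; lengths in mm; the calibration is good to about 2 mm. A picture is of the moment at which its call begins. camera_model takes no time and is no camera call.
- job_done(): hands the job in; it is judged then, once.
The state is a dict: "clock": time; "joints": joint angles; "joint_vel": joint speeds; "joint_efforts": joint torques, N m; "position": TCP position; "ee_rot": TCP orientation; "contact_force": force on the tool from outside, world axes, zero at the start; "wrist_torque": the same for the moment, N m; "gripper_width": finger opening in mm; "grasp_force": force on a finger pad.
Only numpy, scipy, OpenCV 4.12 (cv2) and the standard library are available. Lean on these libraries where they do the work, as an engineer would, in place of code of your own. Each camera call takes 0.05 s, during which the arm holds its last target. There are 200 camera calls.

## Working session

There is one attempt and no reset: what is moved stays moved. The work goes in short steps, Python scripts to look and compute and a shell command to move; the robot and the scene stay as the last step left them, time stands still between calls to the robot, and variables do not carry over. Pictures are saved under pics/ and viewed, at most 10 in all, crops included, and the job is handed in when it is done.

```bash
mkdir -p pics; cat > h.py <<'E'
import numpy as np,cv2
from bench import *
from scipy.spatial.transform import Rotation as R
def ray(name,u,v):
    m=camera_model(name);K=np.array(m["K"],float);d=np.array(m["dist"],float)
    Rm=cv2.Rodrigues(np.array(m["rvec"],float))[0];t=np.array(m["tvec"],float).ravel()
    p=cv2.undistortPoints(np.array([[[u,v]]],float),K,d)[0,0]
    return -Rm.T@t, Rm.T@np.array([p[0],p[1],1.])
def onz(name,u,v,z):
    o,d=ray(name,u,v);return o+d*(z-o[2])/d[2]
def depth_pt(name,u,v,D):
    o,d=ray(name,u,v);return o+d*D[int(round(v)),int(round(u))]
def totool(dw):
    return R.from_quat(read_state()["ee_rot"]).inv().apply(dw)
E
python3 - <<'E'
from h import *
for n in("scene","top"):
    im,D=get_image(n);cv2.imwrite(f"pics/{n}0.png",im);np.save(f"pics/{n}0.npy",D)
    m=camera_model(n);print(n,m,ray(n,256,192))
print(read_state())
E
```

```text
scene {'K': array([[350.9929826 ,   0.        , 253.5403408 ],
       [  0.        , 350.9929826 , 192.85280851],
       [  0.        ,   0.        ,   1.        ]]), 'dist': array([0.03173968, 0.        , 0.        , 0.        , 0.        ]), 'rvec': array([ 0.98650289,  2.63914569, -0.85634761]), 'tvec': array([ 425.54899274, -159.46594434, 1435.05327131])} (array([ 936.9254536 ,  466.82261563, 1081.73312979]), array([-0.37484893, -0.44761693, -0.81190047]))
top {'K': array([[423.24472133,   0.        , 254.81698619],
       [  0.        , 423.24472133, 191.56394219],
       [  0.        ,   0.        ,   1.        ]]), 'dist': array([-0.08882856,  0.        ,  0.        ,  0.        ,  0.        ]), 'rvec': array([ 2.22475198, -2.1737487 ,  0.0562001 ]), 'tvec': array([ -63.28766886,  503.95214016, 1685.35350799])} (array([ 425.07067664,  -45.96140372, 1707.51046987]), array([ 0.04629277, -0.00613138, -0.99891354]))
{'clock': 0.1, 'joints': array([ 1.57359369e+00,  3.85466920e-01,  6.75818825e-03, -4.51680338e-04,
       -1.19401412e+00, -2.58583831e-01]), 'joint_vel': array([ 0.00132048, -0.00298528,  0.00139043,  0.00038078, -0.00026005,
        0.00029733]), 'joint_efforts': array([-2.32920374e-04, -3.93318665e+01,  1.88931084e+01,  4.19803977e+00,
       -2.57838517e-03,  4.30420627e-06]), 'position': array([157.98553329, 604.15433289, 230.33451365]), 'ee_rot': array([ 9.91821692e-01, -1.27627422e-01, -8.25965307e-05,  9.82405188e-04]), 'contact_force': array([ 0.26168646, -1.0334571 , -0.51361971]), 'wrist_torque': array([-0.06917147, -0.00486572,  0.01915781]), 'grasp_force': 0.0, 'gripper_width': 85.2165079855055}
```

View pics/scene0.png

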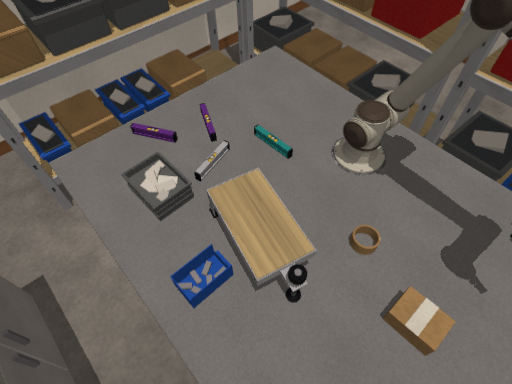

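View pics/top0.png

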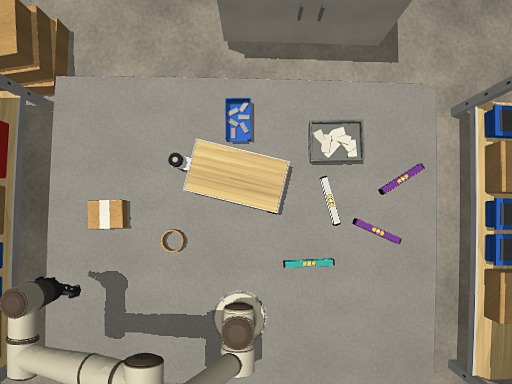

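The scene shows the shelf in the middle with the black handwheel at (297,275). The aluminium level is at (213,160), with one purple, one teal and another purple decoy nearby. In the top view the level is at (330,200), the shelf at (238,176) and the wheel at (176,160).

```bash
python3 - <<'E'
from h import *
im=cv2.imread("pics/top0.png");D=np.load("pics/top0.npy")
hsv=cv2.cvtColor(im,cv2.COLOR_BGR2HSV)
def big(mask,roi):
    m=np.zeros(mask.shape,np.uint8);x0,y0,x1,y1=roi;m[y0:y1,x0:x1]=mask[y0:y1,x0:x1]
    m=m.astype(np.uint8)
    c=max(cv2.findContours(m,0,2)[0],key=cv2.contourArea);return c
# shelf wood
c=big(((hsv[...,0]>10)&(hsv[...,0]<30)&(hsv[...,1]>60)).astype(np.uint8),(180,130,300,220))
b=cv2.boxPoints(cv2.minAreaRect(c));P=np.array([onz("top",*p,130) for p in b]);print("shelf",P.round(1),P.mean(0))
for i in range(4): e=P[(i+1)%4]-P[i];print(np.linalg.norm(e),np.degrees(np.arctan2(e[1],e[0])))
# depth-based height of points
def heights(roi):
    x0,y0,x1,y1=roi
    return [(u,v,depth_pt("top",u,v,D)) for v in range(y0,y1) for u in range(x0,x1) if D[v,u]>0]
H=heights((310,165,350,235));Q=np.array([h[2] for h in H if h[2][2]>30]);
r=cv2.minAreaRect(Q[:,:2].astype(np.float32));B=cv2.boxPoints(r);print("level",r,Q[:,2].mean(),np.median(Q[:,2]))
for i in range(4): e=B[(i+1)%4]-B[i];print(np.linalg.norm(e),np.degrees(np.arctan2(e[1],e[0])))
H=heights((160,145,200,175));Q=np.array([h[2] for h in H if 160<h[2][2]]);print("wheel",len(Q),Q.mean(0),cv2.minEnclosingCircle(Q[:,:2].astype(np.float32)))
# end heights of shelf
H=heights((180,130,300,220));Q=np.array([h[2] for h in H if 115<h[2][2]<145]);
A=np.c_[Q,];s=np.linalg.lstsq(np.c_[Q[:,:2],np.ones(len(Q))],Q[:,2],rcond=None)[0];print("plane",s)
r=cv2.minAreaRect(Q[:,:2].astype(np.float32));print(r)
# wheel by dark mask
c=big((hsv[...,2]<60).astype(np.uint8),(160,145,195,175));print(cv2.minEnclosingCircle(c),cv2.boundingRect(c));(u,v),_=cv2.minEnclosingCircle(c);print(onz("top",u,v,176))
# level by end caps: dark
m=(hsv[...,2]<70)
print([ (u,v) for v in range(172,232) for u in range(315,346) if m[v,u]])
E
```

```text
shelf [[ 504.   213.6  130. ]
 [ 693.9  172.5  130. ]
 [ 615.1 -174.3  130. ]
 [ 426.4 -131.2  130. ]] [559.85938912  20.13976258 130.        ]
194.26998556939517 -12.211290309484466
355.5886241347955 -102.80084368526853
193.54517033792428 167.12549653147454
353.3415898087129 77.31504644045155
level ((476.452880859375, -350.3244323730469), (199.92822265625, 26.09198760986328), 16.826337814331055) 42.51610703776566 42.9781139900266
26.092009 -73.17362
199.9282 16.826342
26.092009 106.82637
199.9282 -163.17365Traceback (most recent call last):
  File "<stdin>", line 19, in <module>
  File "<stdin>", line 15, in heights
  File "h.py", line 12, in depth_pt
    o,d=ray(name,u,v);return o+d*D[int(round(v)),int(round(u))]
        ~~~^^^^^^^^^^
  File "h.py", line 5, in ray
    m=camera_model(name);K=np.array(m["K"],float);d=np.array(m["dist"],float)
ValueError: time passes only in moves, steps and waits
```

```bash
python3 - <<'E'
s=open("h.py").read().replace("def ray(","import functools\ncamera_model=functools.lru_cache(None)(camera_model)\ndef ray(")
open("h.py","w").write(s)
E
python3 - <<'E'
from h import *
im=cv2.imread("pics/top0.png");D=np.load("pics/top0.npy")
def heights(roi):
    x0,y0,x1,y1=roi
    return np.array([depth_pt("top",u,v,D) for v in range(y0,y1) for u in range(x0,x1) if D[v,u]>0])
Q=heights((160,145,200,175));Q=Q[Q[:,2]>160];print("wheel",len(Q),Q.mean(0),cv2.minEnclosingCircle(Q[:,:2].astype(np.float32)))
Q=heights((180,130,300,220));Q=Q[(Q[:,2]>115)&(Q[:,2]<145)]
s=np.linalg.lstsq(np.c_[Q[:,:2],np.ones(len(Q))],Q[:,2],rcond=None)[0];print("plane",s,Q[:,2].mean())
print(cv2.minAreaRect(Q[:,:2].astype(np.float32)))
st=read_state();print(st["clock"],R.from_quat(st["ee_rot"]).as_matrix().round(3))
E
```

```text
wheel 163 [609.17941236 241.17019874 174.49887858] ((610.370849609375, 242.15541076660156), 26.350284576416016)
plane [-1.90219188e-03 -6.14905274e-03  1.29254648e+02] 128.0403144715169
((563.5125122070312, 37.089752197265625), (396.3841552734375, 200.7941131591797), 77.4475326538086)
0.1 [[ 0.967 -0.253 -0.   ]
 [-0.253 -0.967 -0.002]
 [ 0.     0.002 -1.   ]]
```

```bash
cat >> h.py <<'E'
def plan(xyz,yaw):
    """row to bring TCP to xyz (mm), tool down, tool y at yaw deg"""
    st=read_state();R0=R.from_quat(st["ee_rot"]);a=np.radians(yaw)
    y=np.array([np.cos(a),np.sin(a),0]);z=np.array([0,0,-1.]);x=np.cross(y,z)
    w=(R0.inv()*R.from_matrix(np.c_[x,y,z])).as_rotvec()
    d=R0.inv().apply(np.array(xyz)-st["position"])/1000
    print("plan",d.round(4),w.round(3),"| at",st["position"].round(1),"t",round(st["clock"],2),"q",np.round(st["joints"],2))
E
python3 -m handwheel '[[0.368,0.373,0,0,0,1.3,1],[0.368,0.373,0,0,0,1.3,1],[0.368,0.373,0,0,0,1.3,1],[0.368,0.373,0,0,0,1.3,1],[0.368,0.373,0,0,0,1.3,1],[0.368,0.373,0,0,0,1.3,1],[0.368,0.373,0,0,0,1.3,1],[0.368,0.373,0,0,0,1.3,1],[0.368,0.373,0,0,0,1.3,1],[0.368,0.373,0,0,0,1.3,1]]'
python3 -c "
from h import *
plan((476.5,-350.3,170),106.8)"
```

```text
clock: 1.35
position: [420.0, 149.2, 230.9]
ee_rot: [0.711, -0.703, -0.0, 0.0]
contact_force: [0.0, -0.7, -0.4]
gripper_width: 85.5
grasp_force: 0.0
plan [ 0.5001 -0.0509  0.0611] [ 0.000e+00 -1.000e-03  1.289e+00] | at [420.  149.2 230.9] t 1.35 q [ 0.71  0.08 -0.41 -0.   -1.09 -0.7 ]
```

```bash
python3 -m handwheel '[[0.5,-0.051,0.06,0,0,1.289,1],[0.5,-0.051,0.06,0,0,1.289,1],[0.5,-0.051,0.06,0,0,1.289,1],[0.5,-0.051,0.06,0,0,1.289,1],[0.5,-0.051,0.06,0,0,1.289,1],[0.5,-0.051,0.06,0,0,1.289,1],[0.5,-0.051,0.06,0,0,1.289,1],[0.5,-0.051,0.06,0,0,1.289,1],[0.5,-0.051,0.06,0,0,1.289,1],[0.5,-0.051,0.06,0,0,1.289,1]]'
python3 - <<'E'
from h import *
a,_=get_image("scene");b,_=get_image("top")
cv2.imwrite("pics/c1.png",np.hstack([cv2.resize(a[100:200,150:270],(400,333)),cv2.resize(b[150:250,280:400],(400,333))]))
plan((476.5,-350.3,16),106.8)
E
```

```text
clock: 2.6
position: [478.3, -347.7, 170.6]
ee_rot: [-0.148, 0.989, 0.001, -0.001]
contact_force: [0.9, -1.1, 0.3]
gripper_width: 85.1
grasp_force: 0.0
plan [ 0.003  -0.0027  0.1555] [0.    0.    0.006] | at [ 478.6 -346.9  171.5] t 2.7 q [-0.35  0.38 -0.16 -0.   -1.03 -0.92]
```

View pics/c1.png

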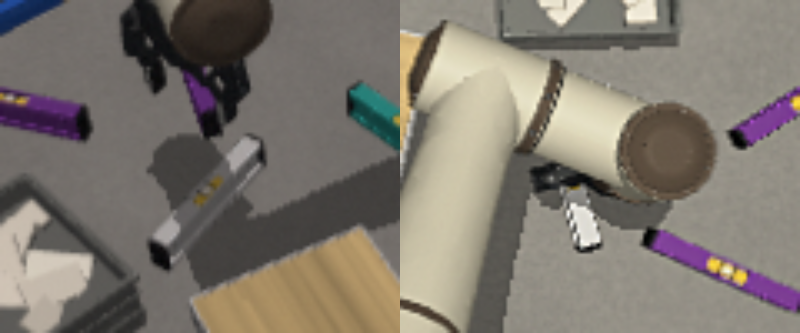

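The jaws straddle the level (scene crop at about (205,190)). Descend and grip.

```bash
python3 -m handwheel '[[0.003,-0.0027,0.05,0,0,0.006,1],[0.003,-0.0027,0.1,0,0,0.006,1],[0.003,-0.0027,0.135,0,0,0.006,1],[0.003,-0.0027,0.155,0,0,0.006,1],[0.003,-0.0027,0.155,0,0,0.006,1],[0.003,-0.0027,0.155,0,0,0.006,-1],[0.003,-0.0027,0.155,0,0,0.006,-1],[0.003,-0.0027,0.155,0,0,0.006,-1],[0.003,-0.0027,0.155,0,0,0.006,-1],[0.003,-0.0027,0.155,0,0,0.006,-1]]'
python3 -m handwheel '[[0,0,0,0,0,0,-1],[0,0,0,0,0,0,-1],[0,0,-0.03,0,0,0,-1],[0,0,-0.08,0,0,0,-1],[0,0,-0.13,0,0,0,-1],[0,0,-0.18,0,0,0,-1],[0,0,-0.21,0,0,0,-1],[0,0,-0.21,0,0,0,-1]]'
python3 -c "
from h import *
plan((560,20,226),167.3)"
```

```text
clock: 3.95
position: [476.6, -352.1, 17.3]
ee_rot: [-0.145, 0.989, -0.0, 0.001]
contact_force: [-0.5, 2.1, 5.4]
gripper_width: 23.1
grasp_force: 60.4
clock: 4.95
position: [476.8, -352.3, 227.8]
ee_rot: [-0.145, 0.989, -0.001, 0.002]
contact_force: [-0.3, 0.2, -4.6]
gripper_width: 23.1
grasp_force: 59.7
plan [-0.1863  0.3329  0.0017] [-0.004  0.002 -1.059] | at [ 476.8 -352.3  227.8] t 4.95 q [-0.36  0.33 -0.08 -0.   -1.15 -0.92]
```

```bash
python3 -m handwheel '[[-0.01,0.02,0,0,0,-0.06,-1],[-0.035,0.06,0,0,0,-0.19,-1],[-0.065,0.115,0,0,0,-0.37,-1],[-0.097,0.173,0,0,0,-0.55,-1],[-0.129,0.23,0,0,0,-0.73,-1],[-0.156,0.279,0,0,0,-0.89,-1],[-0.175,0.313,0,0,0,-1.0,-1],[-0.186,0.333,0,-0.004,0.002,-1.059,-1],[-0.186,0.333,0,-0.004,0.002,-1.059,-1],[-0.186,0.333,0,-0.004,0.002,-1.059,-1]]'
python3 - <<'E'
from h import *
plan((560,20,160),167.3)
a,D=get_image("scene");cv2.imwrite("pics/c2.png",cv2.resize(a[150:310,190:340],(600,640))[:600])
np.save("pics/c2.npy",D);cv2.imwrite("pics/c2raw.png",a)
E
```

```text
clock: 6.2
position: [558.1, 19.4, 225.2]
ee_rot: [-0.624, 0.781, 0.002, -0.002]
contact_force: [-0.0, -0.0, -3.0]
gripper_width: 22.9
grasp_force: 59.5
plan [-0.001  -0.0021  0.0652] [ 0.007 -0.001 -0.001] | at [558.1  19.4 225.2] t 6.2 q [ 0.32  0.28 -0.16 -0.   -1.14 -0.54]
```

View pics/c2.png

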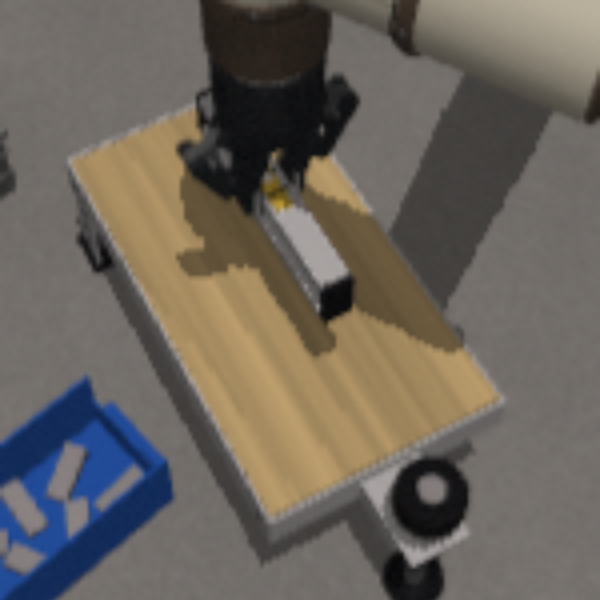

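```bash
python3 -m handwheel '[[-0.001,-0.002,0.03,0.007,0,-0.001,-1],[-0.001,-0.002,0.055,0.007,0,-0.001,-1],[-0.001,-0.002,0.068,0.007,0,-0.001,-1],[-0.001,-0.002,0.072,0.007,0,-0.001,-1],[-0.001,-0.002,0.074,0.007,0,-0.001,-1],[-0.001,-0.002,0.0755,0.007,0,-0.001,-1],[-0.001,-0.002,0.0755,0.007,0,-0.001,-1]]'
python3 -c "
from h import *
plan((560,20,148),167.3)"
```

```text
clock: 7.12
position: [561.0, 21.1, 151.3]
ee_rot: [-0.625, 0.78, -0.001, 0.001]
contact_force: [0.1, 0.2, -3.5]
gripper_width: 23.1
grasp_force: 59.7
plan [0.0013 0.0007 0.0033] [-0.004  0.001  0.002] | at [561.   21.1 151.3] t 7.12 q [ 0.33  0.35 -0.27  0.   -0.95 -0.55]
```

```bash
python3 -m handwheel '[[0,0,0.001,0,0,0,-1],[0,0,0.002,0,0,0,-1],[0,0,0.003,0,0,0,-1],[0,0,0.003,0,0,0,-1]]'; python3 -c "
from h import *
plan((560,20,148),167.3)"
```

```text
clock: 7.62
position: [560.7, 21.0, 147.7]
ee_rot: [-0.625, 0.78, -0.001, 0.001]
contact_force: [-0.2, -0.7, -4.1]
gripper_width: 23.1
grasp_force: 59.7
plan [ 0.0011  0.0004 -0.0003] [-0.002  0.     0.002] | at [560.7  21.  147.7] t 7.62 q [ 0.33  0.35 -0.27  0.   -0.95 -0.55]
```

```bash
python3 -m handwheel '[[0,0,0.001,0,0,0,-1],[0,0,0.0015,0,0,0,-1],[0,0,0.0015,0,0,0,-1]]'; python3 -m handwheel '[[0,0,0.001,0,0,0,-1],[0,0,0.001,0,0,0,-1],[0,0,0.001,0,0,0,-1]]'
```

```text
clock: 8.0
position: [560.9, 21.0, 146.7]
ee_rot: [-0.625, 0.78, -0.001, 0.001]
contact_force: [-0.2, 0.9, -1.3]
gripper_width: 23.2
grasp_force: 59.9
clock: 8.38
position: [561.0, 21.1, 146.5]
ee_rot: [-0.625, 0.78, -0.001, 0.001]
contact_force: [-2.8, 1.6, 4.8]
gripper_width: 23.1
grasp_force: 60.7
```

```bash
python3 -m handwheel '[[0,0,-0.0008,0,0,0,1],[0,0,-0.0008,0,0,0,1],[0,0,-0.0008,0,0,0,1],[0,0,-0.0008,0,0,0,1],[0,0,-0.0008,0,0,0,1],[0,0,-0.03,0,0,0,1],[0,0,-0.07,0,0,0,1],[0,0,-0.1,0,0,0,1],[0,0,-0.1,0,0,0,1]]'; python3 -c "
from h import *
plan((610.2,242.7,232),167.3)"
```

```text
clock: 9.5
position: [561.9, 21.3, 248.3]
ee_rot: [-0.625, 0.78, -0.002, 0.004]
contact_force: [-0.1, 0.4, -1.0]
gripper_width: 85.5
grasp_force: 0.0
plan [-0.2265  0.0013  0.0169] [-0.009  0.003  0.002] | at [561.9  21.3 248.3] t 9.5 q [ 0.33  0.26 -0.13  0.   -1.17 -0.55]
```

```bash
python3 -m handwheel '[[-0.03,0,0,0,0,-0.1,1],[-0.08,0,0,0,0,-0.28,1],[-0.135,0.001,0,0,0,-0.46,1],[-0.18,0.001,0,0,0,-0.64,1],[-0.21,0.001,0,0,0,-0.82,1],[-0.2265,0.001,0,-0.009,0.003,-1.0,1],[-0.2265,0.001,0,-0.009,0.003,-1.18,1],[-0.2265,0.001,0,-0.009,0.003,-1.36,1],[-0.2265,0.001,0,-0.009,0.003,-1.54,1],[-0.2265,0.001,0,-0.009,0.003,-1.7,1]]'
python3 - <<'E'
from h import *
plan((610.2,242.7,143),167.3)
a=np.mean([get_image("scene")[0].astype(float) for _ in range(3)],0);b=np.mean([get_image("top")[0].astype(float) for _ in range(3)],0)
np.save("pics/s3.npy",a);np.save("pics/t3.npy",b);a=a.astype(np.uint8);b=b.astype(np.uint8)
def pj(n,p):
    m=camera_model(n);return cv2.projectPoints(np.array([p],float),m["rvec"],m["tvec"],m["K"],m["dist"])[0].ravel()
for n in("scene","top"):print(n,pj(n,(560.9,21,174)),pj(n,(560.9+22,21+97.5,174)),pj(n,(610.2,242.7,176)))
cv2.imwrite("pics/c3.png",np.hstack([cv2.resize(a[175:310,200:320],(400,450),interpolation=0),cv2.resize(b[130:220,160:240],(400,450),interpolation=0)]))
E
```

```text
clock: 10.75
position: [608.4, 242.2, 243.7]
ee_rot: [0.999, -0.043, -0.002, 0.004]
contact_force: [-0.2, -0.2, -0.4]
gripper_width: 85.5
grasp_force: 0.0
plan [ 0.0021 -0.0015  0.1007] [ 0.01  -0.005  1.707] | at [608.4 242.2 243.7] t 10.75 q [ 0.63  0.43  0.11  0.   -1.26  0.86]
scene [257.04693406 210.37244019] [273.26766119 235.69718246] [296.79123447 271.58515155]
top [235.40402381 173.71899339] [208.7967847  167.08720563] [174.99616623 158.83264906]
```

View pics/c3.png

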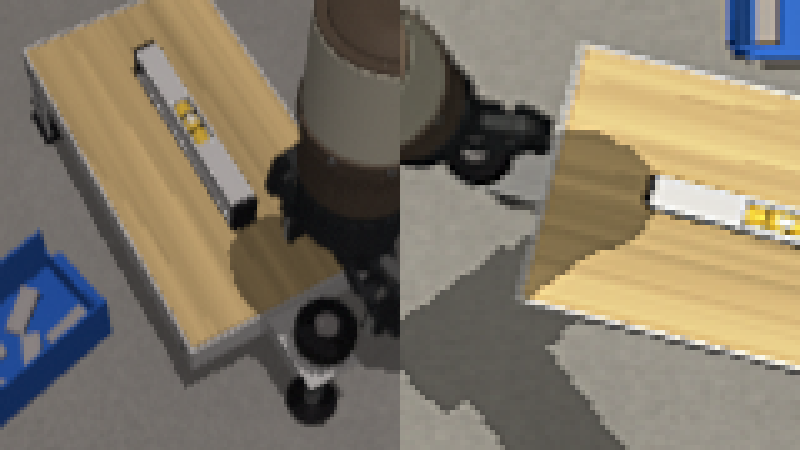

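The level lies centred on the shelf. Its vial is visible in both views, at about (257,210) in the scene and (236,174) from the top. Next I read the profile along the vial.

```bash
cat >> h.py <<'E'
LC=np.array([560.9,21,174.]);LA=np.radians(77.3)
def prof(n,im,T=4):
    m=camera_model(n);ex=np.array([np.cos(LA),np.sin(LA),0]);ey=np.array([-np.sin(LA),np.cos(LA),0])
    S=np.arange(-120,121,1.);t=np.linspace(-T,T,9)
    P=LC+S[:,None,None]*ex+t[None,:,None]*ey
    q=cv2.projectPoints(P.reshape(-1,1,3),m["rvec"],m["tvec"],m["K"],m["dist"])[0].reshape(len(S),len(t),2).astype(np.float32)
    return S,cv2.remap(im.astype(np.float32),q[...,0],q[...,1],cv2.INTER_CUBIC).mean(1)
E
python3 - <<'E'
from h import *
for n,f in(("scene","s3"),("top","t3")):
    S,p=prof(n,np.load(f"pics/{f}.npy"))
    k=(abs(S)<42)&(S%2==0)
    print(n);print(np.c_[S[k],p[k]].round(0).astype(int).tolist())
    d=p.mean(1);k=(S%3==0)&(abs(S)>84);print(np.c_[S[k],d[k]].round().astype(int).tolist())
E
```

```text
scene
[[-40, 161, 162, 167], [-38, 161, 162, 167], [-36, 161, 163, 167], [-34, 161, 163, 167], [-32, 161, 162, 167], [-30, 162, 163, 168], [-28, 162, 162, 166], [-26, 151, 151, 155], [-24, 123, 139, 150], [-22, 87, 139, 162], [-20, 60, 144, 176], [-18, 50, 148, 183], [-16, 50, 151, 188], [-14, 51, 152, 189], [-12, 57, 145, 178], [-10, 66, 121, 145], [-8, 84, 110, 124], [-6, 113, 129, 139], [-4, 141, 157, 168], [-2, 153, 173, 185], [0, 148, 173, 185], [2, 122, 166, 186], [4, 90, 161, 190], [6, 60, 148, 181], [8, 42, 118, 146], [10, 38, 105, 130], [12, 43, 123, 153], [14, 50, 145, 179], [16, 55, 152, 188], [18, 54, 152, 188], [20, 53, 150, 186], [22, 53, 152, 188], [24, 68, 154, 185], [26, 110, 157, 177], [28, 146, 160, 170], [30, 160, 162, 168], [32, 162, 162, 166], [34, 160, 161, 166], [36, 160, 161, 166], [38, 160, 161, 166], [40, 159, 160, 166]]
[[-120, 127], [-117, 126], [-114, 126], [-111, 126], [-108, 126], [-105, 128], [-102, 120], [-99, 79], [-96, 62], [-93, 124], [-90, 160], [-87, 164], [87, 163], [90, 167], [93, 144], [96, 78], [99, 26], [102, 13], [105, 9], [108, 8], [111, 
[... 484 characters left out ...]
28, 239], [2, 118, 224, 245], [4, 71, 204, 241], [6, 39, 169, 212], [8, 37, 135, 170], [10, 45, 141, 169], [12, 61, 191, 219], [14, 69, 221, 252], [16, 65, 214, 246], [18, 57, 209, 243], [20, 50, 206, 242], [22, 69, 203, 237], [24, 118, 201, 227], [26, 181, 208, 219], [28, 228, 224, 223], [30, 238, 234, 233], [32, 228, 232, 233], [34, 224, 229, 231], [36, 223, 229, 231], [38, 223, 228, 231], [40, 223, 228, 231]]
[[-120, 169], [-117, 169], [-114, 171], [-111, 175], [-108, 168], [-105, 123], [-102, 79], [-99, 51], [-96, 79], [-93, 181], [-90, 236], [-87, 233], [87, 233], [90, 240], [93, 196], [96, 72], [99, 46], [102, 93], [105, 108], [108, 101], [111, 100], [114, 101], [117, 101], [120, 100]]
```

```bash
python3 -m handwheel '[[0.002,-0.0015,0,0.01,-0.005,0,1],[0.002,-0.0015,0,0.01,-0.005,0,1],[0.002,-0.0015,0,0.01,-0.005,0,1],[0.002,-0.0015,0,0.01,-0.005,0,1],[0.002,-0.0015,0,0.01,-0.005,0,1],[0.002,-0.0015,0,0.01,-0.005,0,1],[0.002,-0.0015,0,0.01,-0.005,0,1],[0.002,-0.0015,0,0.01,-0.005,0,1],[0.002,-0.0015,0,0.01,-0.005,0,1],[0.002,-0.0015,0,0.01,-0.005,0,1]]'
python3 -m handwheel '[[0,0,0,0,0,0,1],[0,0,0,0,0,0,1],[0,0,0,0,0,0,1],[0,0,0,0,0,0,1],[0,0,0,0,0,0,1],[0,0,0,0,0,0,1],[0,0,0,0,0,0,1],[0,0,0,0,0,0,1],[0,0,0,0,0,0,1],[0,0,0,0,0,0,1]]'
cat >> h.py <<'E'
def bubble():
    for n in("scene","top"):
        im=np.mean([get_image(n)[0].astype(float) for _ in range(3)],0)
        S,p=prof(n,im);k=(abs(S)<30)&(S%2==0)
        print(n,"s,B,R:",[(int(s),int(b),int(r)) for s,b,r in np.c_[S[k],p[k][:,0],p[k][:,2]]])
        w=np.clip(p[:,0]-75,0,None)*(abs(S-.7)<22.5);print("  white centroid rel",round((w*S).sum()/max(w.sum(),1)-.7,2))
E
python3 - <<'E'
from h import *
bubble()
plan((610.2,242.7,143),0)
a,D=get_image("scene")
g=a.max(2);m=np.zeros_like(g);m[262:288,285:311]=g[262:288,285:311]<55
c=max(cv2.findContours(m,0,2)[0],key=cv2.contourArea);print(cv2.boundingRect(c),cv2.contourArea(c))
for z in(170,176):print(onz("scene",298,272,z))
P=np.array([depth_pt("scene",u,v,D) for v in range(258,290) for u in range(280,316) if D[v,u]>0]);P=P[(P[:,2]>172)&(P[:,2]<182)&(np.hypot(P[:,0]-610,P[:,1]-242)<40)];print(len(P),P.mean(0),cv2.minEnclosingCircle(P[:,:2].astype(np.float32)))
E
```

```text
clock: 12.3
position: [611.1, 243.6, 245.3]
ee_rot: [0.999, -0.045, -0.003, -0.001]
contact_force: [-0.1, -0.4, -0.3]
gripper_width: 85.1
grasp_force: 0.0
clock: 13.55
position: [611.1, 243.6, 245.3]
ee_rot: [0.999, -0.045, -0.003, -0.001]
contact_force: [-0.3, -0.4, 0.6]
gripper_width: 85.0
grasp_force: 0.0
scene s,B,R: [(-28, 162, 166), (-26, 150, 154), (-24, 122, 149), (-22, 87, 161), (-20, 60, 176), (-18, 50, 183), (-16, 50, 187), (-14, 50, 188), (-12, 56, 177), (-10, 65, 144), (-8, 84, 123), (-6, 113, 138), (-4, 140, 167), (-2, 152, 184), (0, 148, 185), (2, 122, 185), (4, 89, 189), (6, 60, 181), (8, 42, 146), (10, 37, 129), (12, 42, 152), (14, 49, 178), (16, 54, 187), (18, 53, 187), (20, 52, 185), (22, 52, 187), (24, 68, 184), (26, 109, 176), (28, 146, 170)]
  white centroid rel -2.46
top s,B,R: [(-28, 233, 232), (-26, 211, 232), (-24, 136, 232), (-22, 63, 238), (-20, 45, 244), (-18, 55, 243), (-16, 60, 242), (-14, 71, 238), (-12, 108, 232), (-10, 154, 222), (-8, 189, 219), (-6, 197, 229), (-4, 198, 235), (-2, 185, 232), (0, 159, 238), (2, 117, 245), (4, 70, 240), (6, 38, 212), (8, 37, 169), (10, 45, 169), (12, 61, 219), (14, 69, 251), (16, 64, 245), (18, 56, 242), (20, 50, 241), (22, 68, 237), (24, 117, 226), (26, 181, 218), (28, 227, 223)]
  white centroid rel -5.3
plan [-1.000e-04  1.300e-03  1.023e-01] [-0.007  0.003 -1.662] | at [611.1 243.6 245.3] t 13.85 q [ 0.62  0.44  0.12 -0.01 -1.26  0.86]
(288, 262, 23, 23) 314.5
[606.39212084 244.23349216 170.        ]
[608.56731875 245.69832293 176.        ]
271 [611.46512683 245.43586194 176.74862884] ((609.6689453125, 245.4602508544922), 27.111169815063477)
```

The bubble has settled about 4 mm towards the right end (scene reads -2.5, top -5.3), so the foot must be raised by turning clockwise. Descend onto the wheel and grip it.

```bash
python3 -m handwheel '[[-0.001,0,0.03,-0.007,0.003,0,1],[-0.001,0,0.06,-0.007,0.003,0,1],[-0.001,0,0.085,-0.007,0.003,0,1],[-0.001,0,0.1,-0.007,0.003,0,1],[-0.001,0,0.102,-0.007,0.003,0,1],[-0.001,0,0.102,-0.007,0.003,0,1]]'
python3 -m handwheel '[[0,0,0,0,0,0,-1],[0,0,0,0,0,0,-1],[0,0,0,0,0,0,-1],[0,0,0,0,0,0,-1],[0,0,0,0,0,0,-1],[0,0,0,0,0,0,-1]]'
```

```text
clock: 14.65
position: [610.1, 244.3, 144.3]
ee_rot: [0.999, -0.045, -0.001, 0.002]
contact_force: [-0.3, -0.2, -0.0]
gripper_width: 85.0
grasp_force: 0.0
clock: 15.4
position: [609.9, 244.7, 144.6]
ee_rot: [0.999, -0.045, -0.001, 0.001]
contact_force: [-2.2, 1.2, 6.1]
gripper_width: 48.8
grasp_force: 62.3
```

```bash
python3 -m handwheel '[[0,0,0,0,0,0.1,-1],[0,0,0,0,0,0.22,-1],[0,0,0,0,0,0.34,-1],[0,0,0,0,0,0.46,-1],[0,0,0,0,0,0.58,-1],[0,0,0,0,0,0.7,-1],[0,0,0,0,0,0.8,-1],[0,0,0,0,0,0.8,-1],[0,0,0,0,0,0.8,-1],[0,0,0,0,0,0.8,-1]]'
python3 -m handwheel '[[0,0,0,0,0,0,-1],[0,0,0,0,0,0,-1],[0,0,0,0,0,0,-1],[0,0,0,0,0,0,-1],[0,0,0,0,0,0,-1],[0,0,0,0,0,0,-1],[0,0,0,0,0,0,-1],[0,0,0,0,0,0,-1],[0,0,0,0,0,0,-1],[0,0,0,0,0,0,-1]]'
python3 -c "
from h import *
bubble();plan((610,244,144),0)"
```

```text
clock: 16.65
position: [609.8, 244.5, 144.6]
ee_rot: [0.902, -0.431, -0.0, 0.002]
contact_force: [-2.7, 1.9, 5.4]
gripper_width: 49.0
grasp_force: 62.5
clock: 17.9
position: [609.8, 244.5, 144.6]
ee_rot: [0.902, -0.431, -0.0, 0.002]
contact_force: [-2.5, 1.1, 6.0]
gripper_width: 48.6
grasp_force: 62.5
scene s,B,R: [(-28, 161, 165), (-26, 147, 160), (-24, 116, 163), (-22, 80, 173), (-20, 55, 178), (-18, 50, 182), (-16, 51, 184), (-14, 52, 186), (-12, 49, 182), (-10, 43, 153), (-8, 66, 132), (-6, 108, 140), (-4, 136, 161), (-2, 143, 173), (0, 141, 170), (2, 130, 174), (4, 109, 180), (6, 74, 160), (8, 44, 125), (10, 34, 119), (12, 41, 149), (14, 49, 176), (16, 53, 184), (18, 53, 184), (20, 51, 184), (22, 51, 183), (24, 65, 172), (26, 104, 161), (28, 139, 159)]
  white centroid rel -1.73
top s,B,R: [(-28, 220, 231), (-26, 181, 232), (-24, 112, 234), (-22, 62, 240), (-20, 51, 243), (-18, 62, 242), (-16, 62, 244), (-14, 54, 241), (-12, 56, 227), (-10, 74, 199), (-8, 117, 178), (-6, 165, 199), (-4, 197, 230), (-2, 202, 233), (0, 200, 233), (2, 168, 237), (4, 99, 236), (6, 42, 216), (8, 38, 183), (10, 49, 187), (12, 64, 230), (14, 68, 252), (16, 63, 243), (18, 53, 241), (20, 47, 238), (22, 74, 232), (24, 131, 219), (26, 195, 216), (28, 236, 228)]
  white centroid rel -2.4
plan [0.0005 0.0002 0.0006] [ 0.003  0.004 -2.461] | at [609.8 244.5 144.6] t 18.2 q [ 0.63  0.51 -0.02  0.   -1.05  0.05]
```

```bash
python3 -m handwheel '[[0,0,0,0,0,0.1,-1],[0,0,0,0,0,0.22,-1],[0,0,0,0,0,0.34,-1],[0,0,0,0,0,0.46,-1],[0,0,0,0,0,0.58,-1],[0,0,0,0,0,0.7,-1],[0,0,0,0,0,0.8,-1],[0,0,0,0,0,0.8,-1],[0,0,0,0,0,0.8,-1],[0,0,0,0,0,0.8,-1]]'
python3 -m handwheel '[[0,0,0,0,0,0,-1],[0,0,0,0,0,0,-1],[0,0,0,0,0,0,-1],[0,0,0,0,0,0,-1],[0,0,0,0,0,0,-1],[0,0,0,0,0,0,-1],[0,0,0,0,0,0,-1],[0,0,0,0,0,0,-1],[0,0,0,0,0,0,-1],[0,0,0,0,0,0,-1]]'
python3 -c "
from h import *
bubble();plan((610,244,144),0)"
```

```text
clock: 19.45
position: [609.6, 244.4, 144.6]
ee_rot: [-0.664, 0.748, -0.0, -0.002]
contact_force: [-3.0, 1.4, 5.9]
gripper_width: 48.4
grasp_force: 62.5
clock: 20.7
position: [609.6, 244.5, 144.6]
ee_rot: [-0.664, 0.748, -0.0, -0.002]
contact_force: [-3.4, 1.2, 5.4]
gripper_width: 48.5
grasp_force: 62.5
scene s,B,R: [(-28, 153, 157), (-26, 128, 148), (-24, 93, 155), (-22, 63, 169), (-20, 51, 178), (-18, 51, 183), (-16, 52, 186), (-14, 52, 187), (-12, 46, 169), (-10, 36, 126), (-8, 57, 108), (-6, 101, 128), (-4, 133, 160), (-2, 143, 177), (0, 144, 174), (2, 141, 174), (4, 130, 171), (6, 97, 143), (8, 55, 104), (10, 31, 109), (12, 38, 149), (14, 50, 178), (16, 54, 185), (18, 53, 185), (20, 48, 184), (22, 50, 177), (24, 86, 167), (26, 133, 163), (28, 152, 161)]
  white centroid rel -0.82
top s,B,R: [(-28, 217, 225), (-26, 169, 219), (-24, 96, 221), (-22, 55, 235), (-20, 53, 245), (-18, 63, 244), (-16, 63, 244), (-14, 56, 241), (-12, 55, 225), (-10, 72, 197), (-8, 117, 184), (-6, 169, 209), (-4, 204, 238), (-2, 206, 237), (0, 197, 233), (2, 182, 224), (4, 156, 201), (6, 99, 171), (8, 44, 154), (10, 34, 181), (12, 61, 233), (14, 69, 254), (16, 63, 243), (18, 52, 241), (20, 46, 239), (22, 76, 233), (24, 135, 221), (26, 198, 219), (28, 237, 230)]
  white centroid rel -1.62
plan [ 0.0004 -0.0005  0.0006] [-0.005 -0.004  3.022] | at [609.6 244.4 144.6] t 21.0 q [ 0.63  0.51 -0.02  0.   -1.05 -0.75]
```

```bash
python3 -m handwheel '[[0,0,0,0,0,0.07,-1],[0,0,0,0,0,0.15,-1],[0,0,0,0,0,0.15,-1],[0,0,0,0,0,0.15,-1],[0,0,0,0,0,0.15,1],[0,0,0,0,0,0.15,1],[0,0,0,0,0,0.15,1],[0,0,0,0,0,0.15,1],[0,0,0,0,0,0.15,1]]'
python3 -m handwheel '[[0,0,-0.03,0,0,0,1],[0,0,-0.07,0,0,0,1],[0,0,-0.105,0,0,0,1],[0,0,-0.12,0,0,0,1],[0,0,-0.12,0,0,0,-1],[0,0,-0.12,0,0,0,-1],[0,0,-0.12,0,0,0,-1],[0,0,-0.12,0,0,0,-1],[0,0,-0.12,0,0,0,-1],[0,0,-0.12,0,0,0,-1]]'
python3 -m handwheel '[[0,0,0,0,0,0,-1],[0,0,0,0,0,0,-1],[0,0,0,0,0,0,-1],[0,0,0,0,0,0,-1],[0,0,0,0,0,0,-1],[0,0,0,0,0,0,-1],[0,0,0,0,0,0,-1]]'
python3 - <<'E'
from h import *
bubble()
a=get_image("scene")[0];b=get_image("top")[0]
cv2.imwrite("pics/c4.png",np.hstack([cv2.resize(a[195:225,240:275],(400,343),interpolation=0),cv2.resize(b[159:189,218:253],(400,343),interpolation=0)]))
# level pose now
D=get_image("top")[1];P=np.array([depth_pt("top",u,v,D) for v in range(155,192) for u in range(200,270) if D[v,u]>0]);P=P[P[:,2]>158];P=P[np.hypot(P[:,0]-561,P[:,1]-21)<115];print(len(P),cv2.minAreaRect(P[:,:2].astype(np.float32)))
plan((556,1,215),165)
E
```

```text
clock: 22.12
position: [609.5, 243.9, 143.3]
ee_rot: [-0.605, 0.796, -0.0, -0.003]
contact_force: [1.1, 0.4, -0.2]
gripper_width: 85.3
grasp_force: 0.0
clock: 23.38
position: [609.9, 244.5, 263.3]
ee_rot: [-0.606, 0.796, -0.0, -0.003]
contact_force: [0.1, 0.4, -0.3]
gripper_width: 0.2
grasp_force: 0.0
clock: 24.25
position: [609.9, 244.5, 263.4]
ee_rot: [-0.606, 0.796, -0.0, -0.003]
contact_force: [0.0, -0.2, -0.3]
gripper_width: 0.1
grasp_force: 0.0
scene s,B,R: [(-28, 157, 160), (-26, 131, 152), (-24, 95, 158), (-22, 64, 172), (-20, 52, 182), (-18, 52, 186), (-16, 53, 189), (-14, 54, 191), (-12, 47, 172), (-10, 36, 129), (-8, 55, 112), (-6, 100, 132), (-4, 135, 164), (-2, 146, 182), (0, 147, 178), (2, 144, 177), (4, 133, 170), (6, 99, 137), (8, 56, 97), (10, 30, 107), (12, 39, 153), (14, 52, 182), (16, 56, 189), (18, 54, 188), (20, 48, 186), (22, 59, 186), (24, 109, 185), (26, 155, 180), (28, 165, 172)]
  white centroid rel -0.57
top s,B,R: [(-28, 215, 225), (-26, 158, 219), (-24, 83, 221), (-22, 51, 235), (-20, 56, 245), (-18, 64, 244), (-16, 63, 244), (-14, 57, 240), (-12, 52, 225), (-10, 59, 200), (-8, 99, 194), (-6, 153, 217), (-4, 197, 239), (-2, 207, 236), (0, 199, 233), (2, 184, 224), (4, 159, 204), (6, 102, 176), (8, 46, 162), (10, 36, 192), (12, 62, 238), (14, 68, 252), (16, 63, 243), (18, 53, 241), (20, 47, 236), (22, 76, 225), (24, 134, 211), (26, 198, 214), (28, 237, 231)]
  white centroid rel -1.22
372 ((561.2969970703125, 22.164276123046875), (199.36521911621094, 24.496129989624023), 77.57112884521484)
plan [ 0.2488 -0.0131  0.0495] [ 0.003 -0.005 -0.008] | at [609.9 244.5 263.4] t 24.7 q [ 0.63  0.42  0.15  0.   -1.3  -0.9 ]
```

View pics/c4.png

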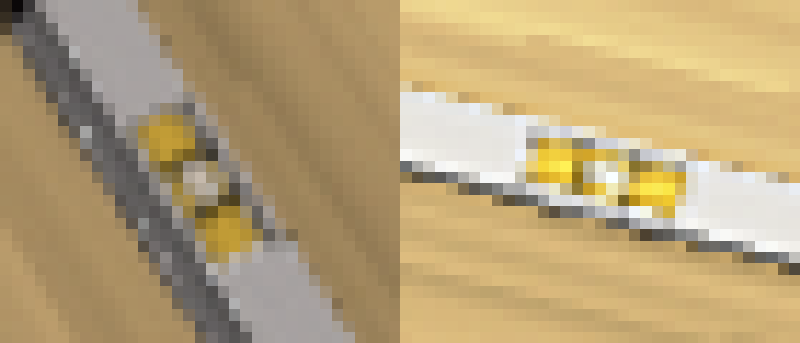

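The bubble sits between the two lines in both crops, at (205,180) and (610,182). Now the level gets pressed from above with closed fingers, beside the vial.

```bash
python3 -m handwheel '[[0.03,-0.002,0,0,0,0,-1],[0.08,-0.004,0,0,0,0,-1],[0.135,-0.007,0,0,0,0,-1],[0.19,-0.01,0,0,0,0,-1],[0.235,-0.012,0.01,0,0,0,-1],[0.26,-0.014,0.03,0,0,0,-1],[0.267,-0.014,0.055,0,0,0,-1],[0.267,-0.014,0.07,0.003,-0.005,0,-1],[0.267,-0.014,0.07,0.003,-0.005,0,-1],[0.267,-0.014,0.07,0.003,-0.005,0,-1]]'
python3 -c "
from h import *
plan((552.7,-17,176),165)"
```

```text
clock: 25.95
position: [552.5, -16.7, 195.5]
ee_rot: [-0.606, 0.796, -0.001, 0.001]
contact_force: [0.4, -0.1, 0.3]
gripper_width: 0.1
grasp_force: 0.0
plan [ 0.0003 -0.0002  0.0195] [-0.002  0.    -0.008] | at [552.5 -16.7 195.5] t 25.95 q [ 0.26  0.29 -0.23  0.   -1.05 -0.53]
```

```bash
python3 -m handwheel '[[0,0,0.007,0,0,0,-1],[0,0,0.013,0,0,0,-1],[0,0,0.0165,0,0,0,-1],[0,0,0.018,0,0,0,-1],[0,0,0.018,0,0,0,-1],[0,0,0.018,0,0,0,-1]]'
python3 -m handwheel '[[0,0,0.001,0,0,0,-1],[0,0,0.0015,0,0,0,-1],[0,0,0.0015,0,0,0,-1],[0,0,0.0015,0,0,0,-1]]'
```

```text
clock: 26.7
position: [552.1, -16.8, 176.8]
ee_rot: [-0.605, 0.796, -0.0, 0.0]
contact_force: [0.0, -0.0, 0.6]
gripper_width: -0.1
grasp_force: 0.0
clock: 27.2
position: [551.9, -16.8, 175.2]
ee_rot: [-0.606, 0.796, -0.0, 0.0]
contact_force: [-0.8, 0.3, -0.2]
gripper_width: -0.0
grasp_force: 0.0
```

```bash
python3 -m handwheel '[[0,0,0.0005,0,0,0,-1],[0,0,0.001,0,0,0,-1],[0,0,0.001,0,0,0,-1],[0,0,0.001,0,0,0,-1]]'
python3 -m handwheel '[[0,0,0.0005,0,0,0,-1],[0,0,0.0005,0,0,0,-1],[0,0,0.0005,0,0,0,-1]]'
```

```text
clock: 27.7
position: [551.9, -16.8, 174.1]
ee_rot: [-0.606, 0.796, -0.0, 0.0]
contact_force: [-0.1, -0.7, 0.0]
gripper_width: 0.0
grasp_force: 0.0
clock: 28.08
position: [552.0, -16.8, 174.1]
ee_rot: [-0.606, 0.796, -0.0, 0.0]
contact_force: [-1.5, 0.8, 4.0]
gripper_width: -0.0
grasp_force: 2.1
```

```bash
python3 -m handwheel '[[0,0,0.0003,0,0,0,-1],[0,0,0.0006,0,0,0,-1],[0,0,0.0006,0,0,0,-1],[0,0,0.0006,0,0,0,-1]]'
python3 -c "
from h import *
for i in range(4): get_image('top');print(read_state()['contact_force'].round(1))"
```

```text
clock: 28.58
position: [552.1, -16.9, 174.1]
ee_rot: [-0.606, 0.796, -0.0, 0.0]
contact_force: [-2.1, 0.8, 6.6]
gripper_width: -0.4
grasp_force: 3.5
[-3.1  0.9  7.7]
[-3.9  0.2  7.5]
[-3.   0.9  7.2]
[-3.5  0.6  7.4]
```

```bash
python3 -m handwheel '[[0,0.0001,0.0003,0,0,0,-1],[0,0.0002,0.0005,0,0,0,-1],[0,0.0002,0.0005,0,0,0,-1],[0,0.0002,0.0005,0,0,0,-1],[0,0.0002,0.0005,0,0,0,-1],[0,0.0002,0.0005,0,0,0,-1],[0,0.0002,0.0005,0,0,0,-1],[0,0.0002,0.0005,0,0,0,-1]]'
python3 -m handwheel '[[0,0,0,0,0,0,-1],[0,0,0,0,0,0,-1],[0,0,0,0,0,0,-1],[0,0,0,0,0,0,-1],[0,0,0,0,0,0,-1],[0,0,0,0,0,0,-1],[0,0,0,0,0,0,-1],[0,0,0,0,0,0,-1],[0,0,0,0,0,0,-1],[0,0,0,0,0,0,-1]]'
python3 - <<'E'
from h import *
bubble()
for i in range(3):
    a=get_image('scene')[0];print(read_state()['contact_force'].round(1))
cv2.imwrite("pics/c5.png",cv2.resize(a[180:240,230:300],(700,600),interpolation=0))
E
```

```text
clock: 29.78
position: [552.0, -16.8, 174.0]
ee_rot: [-0.606, 0.796, -0.001, 0.001]
contact_force: [-3.1, 1.8, 8.1]
gripper_width: 0.0
grasp_force: 4.4
clock: 31.02
position: [552.1, -16.9, 174.1]
ee_rot: [-0.606, 0.796, -0.001, 0.001]
contact_force: [-3.7, 0.9, 8.8]
gripper_width: 0.1
grasp_force: 4.4
scene s,B,R: [(-28, 116, 117), (-26, 109, 126), (-24, 83, 143), (-22, 60, 160), (-20, 49, 167), (-18, 49, 174), (-16, 49, 178), (-14, 50, 182), (-12, 46, 168), (-10, 37, 128), (-8, 51, 112), (-6, 89, 131), (-4, 127, 165), (-2, 142, 181), (0, 139, 174), (2, 138, 173), (4, 132, 172), (6, 101, 141), (8, 60, 101), (10, 35, 110), (12, 40, 153), (14, 51, 181), (16, 55, 188), (18, 53, 188), (20, 49, 186), (22, 62, 187), (24, 112, 186), (26, 155, 180), (28, 164, 172)]
  white centroid rel -0.14
top s,B,R: [(-28, 62, 91), (-26, 62, 91), (-24, 62, 91), (-22, 63, 91), (-20, 63, 92), (-18, 62, 92), (-16, 63, 92), (-14, 63, 92), (-12, 63, 92), (-10, 63, 92), (-8, 62, 91), (-6, 62, 90), (-4, 61, 90), (-2, 62, 90), (0, 62, 90), (2, 63, 91), (4, 63, 91), (6, 63, 91), (8, 64, 92), (10, 64, 93), (12, 67, 98), (14, 83, 114), (16, 102, 132), (18, 135, 168), (20, 166, 202), (22, 190, 224), (24, 206, 237), (26, 213, 243), (28, 207, 237)]
  white centroid rel 19.52
[-3.1  0.5  9.2]
[-3.4  0.6  9.4]
[-3.2  0.5  9. ]
```

View pics/c5.png

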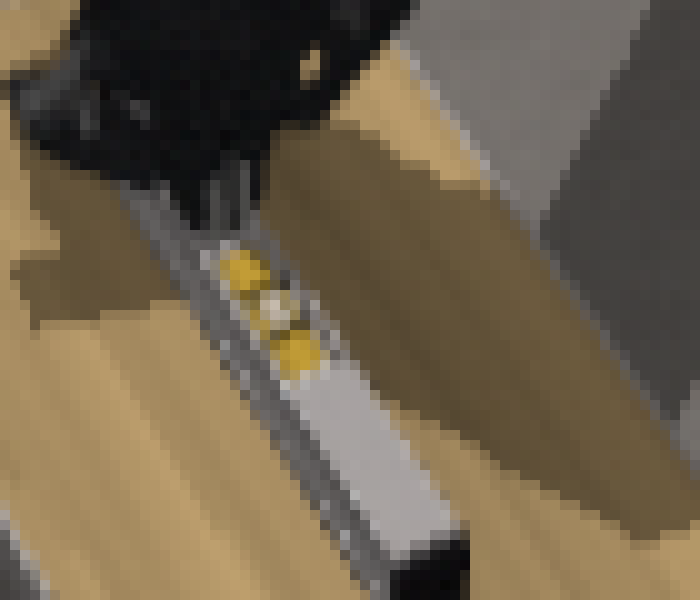

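The bubble stays between the lines under about 9 N, with the vial at (272,310) in the crop. I nudge to about 10 N and hand in.

```bash
python3 -m handwheel '[[0,0,0.0002,0,0,0,-1],[0,0,0.0002,0,0,0,-1],[0,0,0.0002,0,0,0,-1],[0,0,0.0002,0,0,0,-1],[0,0,0.0002,0,0,0,-1],[0,0,0.0002,0,0,0,-1],[0,0,0.0002,0,0,0,-1],[0,0,0.0002,0,0,0,-1],[0,0,0.0002,0,0,0,-1],[0,0,0.0002,0,0,0,-1]]'
python3 -m handwheel '[[0,0,0,0,0,0,-1],[0,0,0,0,0,0,-1],[0,0,0,0,0,0,-1],[0,0,0,0,0,0,-1],[0,0,0,0,0,0,-1],[0,0,0,0,0,0,-1],[0,0,0,0,0,0,-1],[0,0,0,0,0,0,-1]]'
python3 - <<'E'
from h import *
F=[]
for i in range(3): get_image("scene");F.append(read_state()["contact_force"])
f=np.mean(F,0);print(f)
if 8<f[2]<13: print(job_done())
E
```

```text
clock: 32.72
position: [552.1, -16.9, 174.0]
ee_rot: [-0.606, 0.796, -0.001, 0.001]
contact_force: [-3.2, 1.2, 10.3]
gripper_width: -0.2
grasp_force: 4.8
clock: 33.72
position: [552.1, -16.9, 174.1]
ee_rot: [-0.606, 0.796, -0.001, 0.001]
contact_force: [-4.0, 0.8, 10.3]
gripper_width: 0.0
grasp_force: 4.8
[-3.6937271   0.98771588  9.59294153]
the job is handed in; nothing more can be done
None
```

I handed the job in at about 34 s: the level lies centred on the shelf, the foot was raised with about 1.75 rad clockwise on the handwheel, and the bubble read centred between the lines at about 9 N, shortly before hand-in while still pressing at about 10 N.

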